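Fold open the turquoise-handled party cupboard

ROBOT

A 6-joint arm with a two-finger parallel gripper is mounted at the origin on the work surface. World frame = base frame: x ahead of the robot, y to its left, z up, the work surface at z = 0. Lengths are in m, angles in rad, forces in N, time in s.
With the tool pointing down it reaches from about 0.325 to 0.85 m from the base axis. Payload 4.4 kg.
Tool frame: the origin (TCP) lies on the centre line of the jaws, within the pads' length; the fingertips stand 19 mm ahead of it and the grasp point (between the pads) is the TCP; z points along the fingers, y is the line along which they close (so a half turn about z gives the same grasp; the last joint's range is limited). The gripper opens to 94 mm and grips with 3 to 60 N. Pads are 16 mm wide; open, the fingers measure 119 mm over their backs; the gripper's body (75 mm by 177 mm) begins 78 mm behind the grasp point.
Start: joints at [-0.15, 0.207, 1.542, -0, 1.393, -0.15], TCP at [0.575, -0, 0.224] pointing down, gripper open.
Joint ranges: [-2.73, 2.73], [-0.86, 2.22], [0.23, 2.46], [-1.11, 4.25], [0.08, 2.63], [-2.82, 2.82]. Speed limits (rad/s): [2.79, 2.79, 3.14, 3.14, 3.14, 3.14].

INTERFACE

Orientations are given as a unit quaternion [x, y, z, w].
In Python, from station import observe, capture, hand_in gives the robot as it stands.
- The arm moves only by the tool step_arm, never from a script. Its argument "motion" is a list of rows, each an object with "delta_rot": the turn, a rotation vector about the tool's x, y, z in rad, a list of three; "dp": the shift along the tool's x, y, z in mm, a list of three; "jaw": the finger opening in mm, from 0 to 94. A call has 1 to 8 rows; each row shifts and turns the commanded pose from where the row before left it, along the tool's axes as they then stand; what a row does not reach is not made up. A row lasts 1/8 s, in which the tool goes at most 62.5 mm and 10.7 degrees, less where a joint would pass 70% of its speed; a pose out of reach is approached as far as the arm can. A call is refused whole if a number of a shift passes 62.5 or a number of a turn 0.188, either way. A call with a gripper value outside its range is refused whole. The fingers move at their own pace and stop on an object; "squeeze" is the grip in N (left out, the last holds). Time passes only in rows, so rows that do not move let the fingers close. It gives the time, the measured TCP pose, the force, the opening and the grip force at its end, in the units of the state.
- observe(): the state, without advancing time (a new reading comes with each control period).
- capture(name): name is "scene" or "side" or "wrist"; returns a dict with "frame" (384x512x3 uint8, red, green, blue), "K" (3x3 intrinsics, pixels), "world_from_camera" (4x4, takes a point from camera to world coordinates). Camera axes: x right, y up, looking along -z (the intrinsics and any distortion apply to the point x, -y, -z); pixel columns grow to the right and rows downward; lengths in m; the calibration is good to about 2 mm. A picture is of the moment at which its call begins. There is no depth.
- hand_in(): hands the job in; it is judged then, once.
The state is a dict: "time_s": time; "joints": joint angles; "joint_velocities": joint speeds; "joint_torque": joint torques, N m; "tcp_pos": TCP position; "tcp_rot": TCP orientation; "force": force on the tool from outside, world axes, zero at the start; "moment": the same for the moment, N m; "gripper_width": opening from 0.0 (shut) to 1.0 (fully open); "grip_force": force on a finger pad.
Only numpy, scipy, OpenCV 4.12 (cv2) and the standard library are available. Lean on these libraries where they do the work, as an engineer would, in place of code of your own. Each camera call takes 0.05 s, during which the arm holds its last target. There are 200 camera calls.

TASK

Take the small cupboard with the turquoise handle and pull its bifold door by that handle until both panels are folded right back against their stop, then let go. Leave the amber-handled cupboard's door shut and do not disturb the amber glass jar.

Things in the scene. Friction and masses are not known exactly. Their poses are not given: they have to be found in the camera images.
- turq_handle: Turquoise ceramic handle: upright round post, 18 mm thick, 70 mm long, rigid with the door's second panel. Origin: centre of its top, 225 mm above the shelf; z up, x square into the panel, y along it to the fold hinge. Post axis 38 mm off the panel's outer face. A foot joins it to the panel 58-70 mm below its top; above that it is free all round. The fold hinge lies at x = +50, y = +40 mm.
- turq_pivot (a point): Fixed upright pivot of the first panel, at shelf height, at the left front corner of its oak cupboard (250 wide, 200 deep, 230 mm high, fixed, one of two alike). x into the cupboard, y left along its front. Shut, both panels (115 mm wide, 12 thick, tops at 216 mm) lie in line along -y: pivot, 115 mm to the fold hinge, 115 mm to the free edge in the track. Pivots lie on the panels' back plane.
- turq_door (a joint): Opening angle q of the first panel: 0 shut, 1.45 = stop, fully folded; starts ajar, 0.05 to 0.3. Opening turns the first panel clockwise by q seen from above, so the fold comes out towards the robot, and the second panel, its free edge sliding in the track along the cupboard's front, anticlockwise by q. It stays where it is left; about 2 N at the handle moves it.
- amber_door (a joint): The same angle for the bystander cupboard beside it, alike but with an amber-coloured handle; starts shut (0 to 0.03) and must stay under 0.2.
- jar: Amber glass jar with dark screw lid, 60 mm in diameter, 90 mm high, standing loose on the shelf to one side of the cupboards. Origin: centre of its underside, z up.
Things that resemble listed ones, but are neither listed nor needed, are in the scene too. Leave any pink or red look-alike of the jar alone.

How it is judged:
By the outcome, as a careful person would: the job done as asked, in the order asked, and still so for the second after the job is handed in, with the robot touching nothing.
It also fails if it takes over 42 s, if anything falls off the work surface, if the arm or the gripper's body presses on something with over 40 N, if the wrist force passes 120 N, or if a joint passes its speed limit or range.

## Working session

There is one attempt and no reset: what is moved stays moved. The work goes in short steps, Python scripts to look and compute and a tool call to move; the robot and the scene stay as the last step left them, time stands still between calls to the robot, and variables do not carry over. Pictures are saved under pics/ and viewed, at most 10 in all, crops included, and the job is handed in when it is done.

Besides the shell and the picture viewer there is one more tool, called after "Call:" as name([rows], argument=value, ...), one row to a line, values as JSON. step_arm: Moves the arm, as the interface text tells. Its arguments: {"type":"object","properties":{"motion":{"type":"array","items":{"type":"object","properties":{"delta_rot":{"type":"array","items":{"type":"number"}},"dp":{"type":"array","items":{"type":"number"}},"jaw":{"type":"number"}}}},"squeeze":{"type":"number"}},"required":["motion"]}

```bash
mkdir -p pics; python3 - <<'E'
from station import observe,capture
import cv2,numpy as np,pickle
d={}
for n in("scene","side"):
    c=capture(n);d[n]=c;print(n,c["K"].tolist(),c["world_from_camera"].round(3).tolist(),[k for k in c])
pickle.dump(d,open("d.pkl","wb"))
cv2.imwrite("pics/a.png",cv2.resize(np.hstack([d["scene"]["frame"],d["side"]["frame"]])[:,:,::-1],(800,300)))
cv2.imwrite("pics/s.png",cv2.resize(d["scene"]["frame"][:,:,::-1],(800,600)))
cv2.imwrite("pics/sd.png",cv2.resize(d["side"]["frame"][:,:,::-1],(800,600)))
s=observe();print(s)
E
```

```text
scene [[425.8135498428681, 0.0, 260.7453612303598], [0.0, 425.8135498428681, 194.54102605760355], [0.0, 0.0, 1.0]] [[-0.352, -0.79, 0.502, 1.225], [0.936, -0.304, 0.178, 0.26], [0.011, 0.532, 0.847, 1.265], [0.0, 0.0, 0.0, 1.0]] ['frame', 'K', 'world_from_camera']
side [[390.38157371978315, 0.0, 262.70167401152844], [0.0, 390.38157371978315, 193.81960691402955], [0.0, 0.0, 1.0]] [[-0.859, 0.229, -0.458, 0.018], [-0.512, -0.425, 0.747, 0.904], [-0.024, 0.876, 0.482, 0.729], [0.0, 0.0, 0.0, 1.0]] ['frame', 'K', 'world_from_camera']
{'time_s': 0.1, 'joints': array([-1.50486722e-01,  2.07388905e-01,  1.54274611e+00, -3.91722204e-05,
        1.39350594e+00, -1.50494914e-01]), 'joint_velocities': array([-0.0002448 , -0.00097454, -0.00365981, -0.00141055,  0.00047826,
       -0.00015841]), 'joint_torque': array([-3.50521914e-04, -3.71862960e+01, -2.82294059e+01,  7.01280241e-02,
        3.11360427e-02, -6.17781598e-05]), 'tcp_pos': array([5.74331345e-01, 8.51197493e-05, 2.23406975e-01]), 'tcp_rot': array([ 7.07101057e-01,  7.07111763e-01, -6.22943984e-04, -8.13135861e-04]), 'force': array([0.12147147, 0.3170616 , 0.93524883]), 'moment': array([ 0.04581017,  0.01901529, -0.00436288]), 'grip_force': 0.0, 'gripper_width': 0.9982870139699263}
```

View pics/s.png

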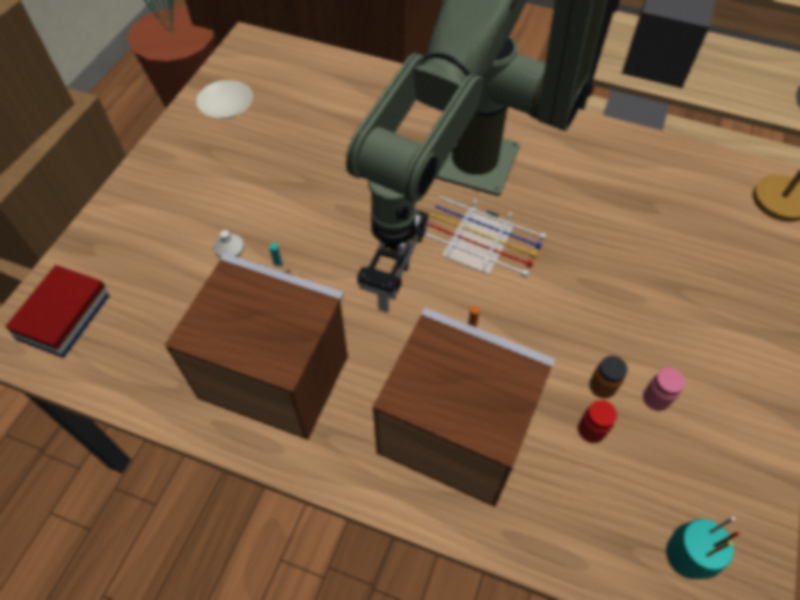

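View pics/sd.png

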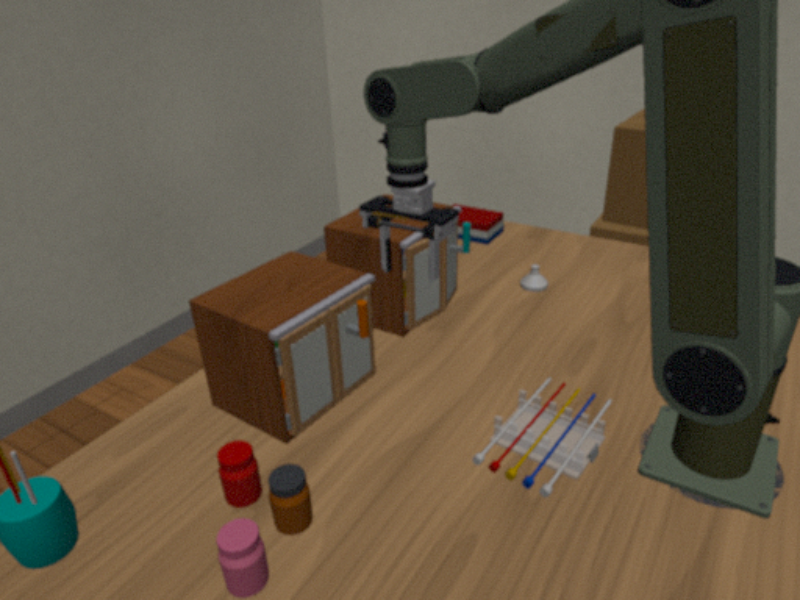

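Candidates (800x600 scene picture): turquoise handle on the left cupboard (276,253), turquoise pen cup (700,548) and amber handle (474,316). The jar is at (608,376), with red and pink look-alikes at (597,421) and (664,388). By its description, the target is the post at (276,253), seen in the side view at (467,237).

```bash
cat > h.py <<'E'
import numpy as np,cv2
def ray(c,uv):
    K=c["K"];T=np.array(c["world_from_camera"])
    d=np.linalg.inv(K)@[uv[0],uv[1],1.];d=T[:3,:3]@(d*[1,-1,-1]);return T[:3,3],d
def plane(c,uv,z):
    o,d=ray(c,uv);return o+d*(z-o[2])/d[2]
def proj(c,p):
    T=np.linalg.inv(c["world_from_camera"]);q=(T@[*p,1])[:3]*[1,-1,-1];q=c["K"]@q;return q[:2]/q[2]
def turq(c):
    h=cv2.cvtColor(c["frame"],cv2.COLOR_RGB2HSV)
    m=cv2.inRange(h,(80,100,50),(98,255,255))
    n,l,s,ce=cv2.connectedComponentsWithStats(m)
    return m,l,[(i,*s[i],ce[i].round(1)) for i in range(1,n) if s[i,4]>8]
E
python3 - <<'E'
from h import *
import pickle
d=pickle.load(open("d.pkl","rb"))
for n in d:
    m,l,r=turq(d[n]);print(n,r)
c=d["scene"]
f=.64
for n,u in dict(FL=(342,293),FR=(222,258),BR=(168,345),BL=(295,388)).items():
    print(n,plane(c,np.array(u)*f,.23).round(3))
k=c["frame"][130:290,90:240,::-1]
cv2.imwrite("pics/c1.png",cv2.resize(k,None,fx=3.7,fy=3.7,interpolation=cv2.INTER_CUBIC))
E
```

```text
scene [(1, np.int32(173), np.int32(156), np.int32(7), np.int32(13), np.int32(48), array([175.9, 161.5])), (2, np.int32(434), np.int32(333), np.int32(35), np.int32(37), np.int32(818), array([451.2, 349.4]))]
side [(1, np.int32(296), np.int32(142), np.int32(5), np.int32(20), np.int32(77), array([298.1, 150.9])), (2, np.int32(0), np.int32(305), np.int32(49), np.int32(59), np.int32(2084), array([ 22.8, 334.5]))]
FL [ 0.633 -0.079  0.23 ]
FR [ 0.642 -0.326  0.23 ]
BR [ 0.843 -0.321  0.23 ]
BL [ 0.838 -0.077  0.23 ]
```

View pics/c1.png

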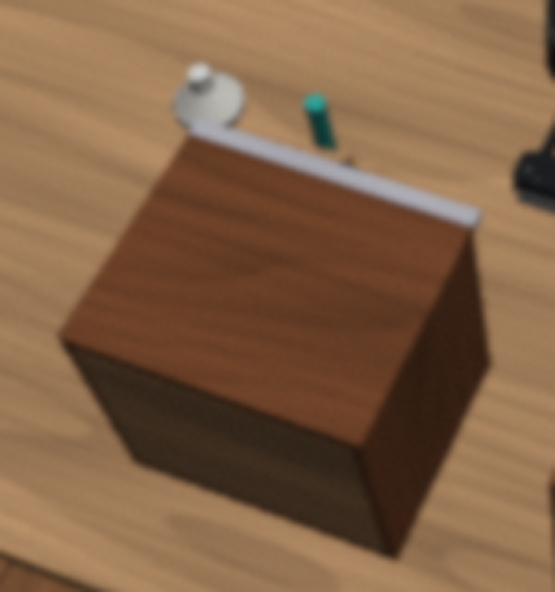

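The crop shows the turquoise post standing off the left cupboard's door, with its top at crop (316,103), i.e. pixel (175.4,157.8). The top corners of the brown box are at crop (472,230), (188,140), (62,338) and (362,445). This is the right handle; the white bell-shaped thing at crop (208,97) is only nearby clutter.

```bash
cat >> h.py <<'E'
def Hq(q):
    c,s=np.cos(q),np.sin(q)
    return np.array([-.115*s,-.115*c])+np.array([[c,-s],[s,c]])@[-.05,-.04]
E
python3 - <<'E'
from h import *
import pickle
from scipy.optimize import least_squares,minimize_scalar
d=pickle.load(open("d.pkl","rb"));c=d["scene"]
px=lambda u:np.array(u)/3.7+[90,130]-.36
P=np.array([plane(c,px(u),.23) for u in[(472,230),(188,140),(62,338),(362,445)]])[:,:2]
for u in[(478,208),(194,120)]:print("track outer",plane(c,px(u),.23).round(4))
print(P.round(4),[np.linalg.norm(P[i]-P[i-1]).round(4) for i in range(4)])
M=np.array([[0,0],[0,-.25],[.2,-.25],[.2,0]])
R=lambda t:np.array([[np.cos(t),-np.sin(t)],[np.sin(t),np.cos(t)]])
s=least_squares(lambda v:(M@R(v[2]).T+v[:2]-P).ravel(),[.63,-.08,0]);v=s.x
print("pivot",v.round(4),"resid",s.fun.round(4))
# handle: top from scene; triangulate with side top
h=plane(c,px((316,103)),.225);print("h scene",h.round(4))
e=d["side"];print("proj side",proj(e,h).round(1),"scene bottom proj",proj(c,h-[0,0,.07]).round(1))
# post axis in side at col 298.1: ray through blob centre hits z ~ .190
print("side top",plane(e,(298.1,143),.225).round(4),"side centre",plane(e,(298.1,151),.19).round(4))
for hh in(h,plane(e,(298.1,143),.225)):
  l=R(v[2]).T@(hh[:2]-v[:2]);print("local",l.round(4))
  r=minimize_scalar(lambda q:np.linalg.norm(Hq(q)-l),bounds=(0,.5),method="bounded");print("q",r.x,r.fun)
E
```

```text
track outer [ 0.6277 -0.0818  0.23  ]
track outer [ 0.632  -0.3311  0.23  ]
[[ 0.6482 -0.078 ]
 [ 0.6514 -0.3258]
 [ 0.8447 -0.3238]
 [ 0.8438 -0.0779]] [np.float64(0.1955), np.float64(0.2478), np.float64(0.1933), np.float64(0.2459)]
pivot [ 0.6461 -0.0771  0.0071] resid [-0.0021  0.0009 -0.0035 -0.0013  0.0032 -0.0018  0.0024  0.0022]
h scene [ 0.5778 -0.2491  0.225 ]
proj side [297.4 143.1] scene bottom proj [178.5 170.8]
side top [ 0.576  -0.2509  0.225 ] side centre [ 0.5806 -0.2619  0.19  ]
local [-0.0695 -0.1716]
q 0.298525171370624 0.008725697271853005
local [-0.0714 -0.1733]
q 0.32124363064055067 0.01044830779974313
```

Call:
step_arm([
  {"dp": [0, 0, -40], "jaw": 46},
  {"dp": [0, 0, -40]},
  {"dp": [-42, 0, 0]},
  {"dp": [-42, 0, 0]},
  {"dp": [-42, 0, 0]},
  {"dp": [-42, 0, 0]},
  {"dp": [-42, 0, 0]},
  {"dp": [-40, 3, 0]},
])

```text
schema error: expected keys delta_rot, dp, jaw
```

Call:
step_arm([
  {"delta_rot": [0, 0, 0.18]},
  {"delta_rot": [0, 0, 0.18]},
  {"delta_rot": [0, 0, 0.18]},
  {"delta_rot": [0, 0, 0.18]},
  {"delta_rot": [0, 0, 0.18]},
  {"delta_rot": [0, 0, 0.18]},
  {"delta_rot": [0, 0, 0.18]},
  {"delta_rot": [0, 0, 0.18]},
])

```text
schema error: expected keys delta_rot, dp, jaw
```

Call:
step_arm([
  {"delta_rot": [0, 0, 0.13]},
  {"dp": [0, 0, 0]},
  {"dp": [0, 0, 0]},
])

```text
schema error: expected keys delta_rot, dp, jaw
```

```bash
python3 - <<'E'
from h import *
from station import *
import pickle
s=observe();print(s["tcp_pos"].round(4),s["tcp_rot"].round(3),s["gripper_width"],s["force"].round(2))
d={n:capture(n) for n in("scene","side","wrist")};pickle.dump(d,open("d2.pkl","wb"))
for n in d:print(n,turq(d[n])[2])
cv2.imwrite("pics/w2.png",np.hstack([cv2.resize(d["wrist"]["frame"],(400,300)),cv2.resize(d["side"]["frame"][90:240,190:390],(400,300))])[:,:,::-1])
E
```

```text
[5.743e-01 1.000e-04 2.234e-01] [ 0.707  0.707 -0.001 -0.001] 0.9982870139699263 [0.12 0.32 0.94]
scene [(1, np.int32(173), np.int32(156), np.int32(7), np.int32(13), np.int32(48), array([175.9, 161.5])), (2, np.int32(434), np.int32(333), np.int32(35), np.int32(37), np.int32(816), array([451.2, 349.4]))]
side [(1, np.int32(296), np.int32(142), np.int32(5), np.int32(20), np.int32(77), array([298.1, 150.8])), (2, np.int32(0), np.int32(305), np.int32(49), np.int32(59), np.int32(2081), array([ 22.9, 334.5]))]
wrist []
```

View pics/w2.png

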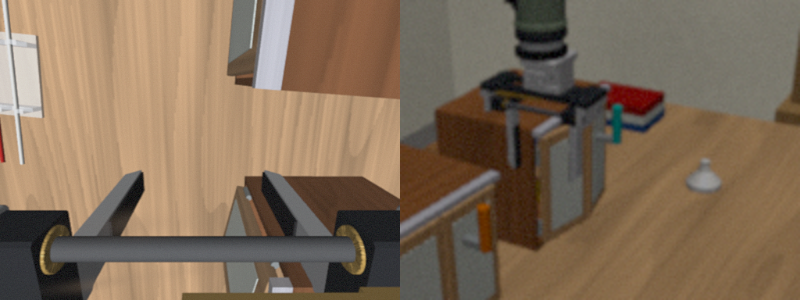

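The picture shows the unmoved arm: every row needs all three keys, so the calls were refused. The handle is still visible in the side part at (617,123). I'll resend the moves.

Call:
step_arm([
  {"dp": [0, 0, -40], "delta_rot": [0, 0, 0], "jaw": 46},
  {"dp": [0, 0, -40], "delta_rot": [0, 0, 0], "jaw": 46},
  {"dp": [-42, 0, 0], "delta_rot": [0, 0, 0], "jaw": 46},
  {"dp": [-42, 0, 0], "delta_rot": [0, 0, 0], "jaw": 46},
  {"dp": [-42, 0, 0], "delta_rot": [0, 0, 0], "jaw": 46},
  {"dp": [-42, 0, 0], "delta_rot": [0, 0, 0], "jaw": 46},
  {"dp": [-42, 0, 0], "delta_rot": [0, 0, 0], "jaw": 46},
  {"dp": [-40, 3, 0], "delta_rot": [0, 0, 0], "jaw": 46},
])

```text
time_s: 1.25
tcp_pos: [0.5777, -0.2514, 0.3043]
tcp_rot: [0.707, 0.707, 0.0, -0.0]
force: [-0.2, -0.3, 0.7]
gripper_width: 0.488
grip_force: 0.0
```

Call:
step_arm([
  {"dp": [0, 0, 0], "jaw": 46, "delta_rot": [0, 0, 0.18]},
  {"dp": [0, 0, 0], "jaw": 46, "delta_rot": [0, 0, 0.18]},
  {"dp": [0, 0, 0], "jaw": 46, "delta_rot": [0, 0, 0.18]},
  {"dp": [0, 0, 0], "jaw": 46, "delta_rot": [0, 0, 0.18]},
  {"dp": [0, 0, 0], "jaw": 46, "delta_rot": [0, 0, 0.18]},
  {"dp": [0, 0, 0], "jaw": 46, "delta_rot": [0, 0, 0.18]},
  {"dp": [0, 0, 0], "jaw": 46, "delta_rot": [0, 0, 0.18]},
  {"dp": [0, 0, 0], "jaw": 46, "delta_rot": [0, 0, 0.18]},
])

```text
time_s: 2.25
tcp_pos: [0.5779, -0.2499, 0.3041]
tcp_rot: [0.998, 0.062, -0.0, -0.0]
force: [-0.4, 0.1, 0.5]
gripper_width: 0.489
grip_force: 0.0
```

Call:
step_arm([
  {"dp": [0, 0, 0], "jaw": 46, "delta_rot": [0, 0, 0.13]},
  {"dp": [0, 0, 0], "jaw": 46, "delta_rot": [0, 0, 0]},
  {"dp": [0, 0, 0], "jaw": 46, "delta_rot": [0, 0, 0]},
])

```text
time_s: 2.62
tcp_pos: [0.578, -0.25, 0.3043]
tcp_rot: [1.0, 0.001, -0.0, -0.0]
force: [-0.4, 0.0, -0.1]
gripper_width: 0.489
grip_force: 0.0
```

```bash
python3 - <<'E'
from h import *
from station import *
import pickle
s=observe();print(s["time_s"],s["tcp_pos"].round(4),s["tcp_rot"].round(3),s["gripper_width"],s["force"].round(2))
d={n:capture(n) for n in("scene","side","wrist")};pickle.dump(d,open("d2.pkl","wb"))
for n in d:print(n,turq(d[n])[2])
cv2.imwrite("pics/w3.png",np.hstack([cv2.resize(d["wrist"]["frame"],(400,300)),cv2.resize(d["side"]["frame"][90:240,190:390],(400,300))])[:,:,::-1])
E
```

```text
2.625 [ 0.578  -0.25    0.3043] [ 1.     0.001 -0.    -0.   ] 0.489012377660446 [-0.42  0.01 -0.06]
scene [(1, np.int32(173), np.int32(156), np.int32(7), np.int32(13), np.int32(48), array([175.9, 161.5])), (2, np.int32(432), np.int32(333), np.int32(37), np.int32(37), np.int32(820), array([451.2, 349.4]))]
side [(1, np.int32(296), np.int32(142), np.int32(6), np.int32(20), np.int32(79), array([298.1, 151. ])), (2, np.int32(0), np.int32(305), np.int32(50), np.int32(59), np.int32(2136), array([ 23.4, 334.6]))]
wrist [(1, np.int32(251), np.int32(177), np.int32(20), np.int32(35), np.int32(560), array([260.4, 194.6]))]
```

View pics/w3.png

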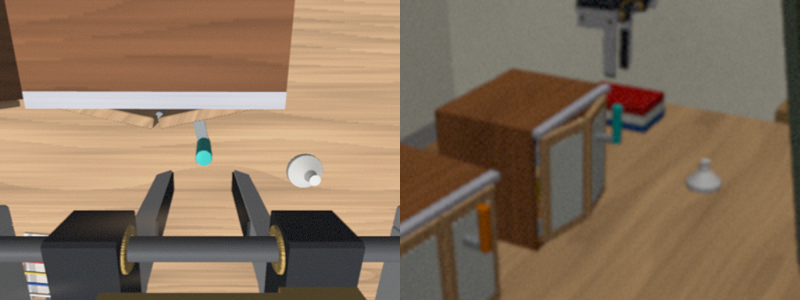

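The wrist view shows the post top at panel (204,158), centred between the fingers, which are ahead of it in view. The door is slightly folded with its fold tip at (155,126). The white bell is at (304,170), to the right.

```bash
python3 - <<'E'
from h import *
import pickle
d=pickle.load(open("d2.pkl","rb"));c=d["wrist"];f=1.28
for n,u,z in[("post",(204,157.5),.225),("foldouter",(155,126.5),.216),("trackL",(22,107),.23),("trackR",(286,108),.23),("boxFL",(24,92),.23),("boxFR",(287,93),.23),("bell",(304,170),.03)]:
    print(n,plane(c,np.array(u)*f,z).round(4))
k=c["frame"][100:215,:400,::-1]
cv2.imwrite("pics/c3.png",cv2.resize(k,None,fx=2,fy=2,interpolation=cv2.INTER_CUBIC))
E
```

```text
post [ 0.5789 -0.252   0.225 ]
foldouter [ 0.6098 -0.2009  0.216 ]
trackL [ 0.6312 -0.0767  0.23  ]
trackR [ 0.6307 -0.3308  0.23  ]
boxFL [ 0.6453 -0.0814  0.23  ]
boxFR [ 0.6448 -0.3304  0.23  ]
bell [ 0.491 -0.445  0.03 ]
```

View pics/c3.png

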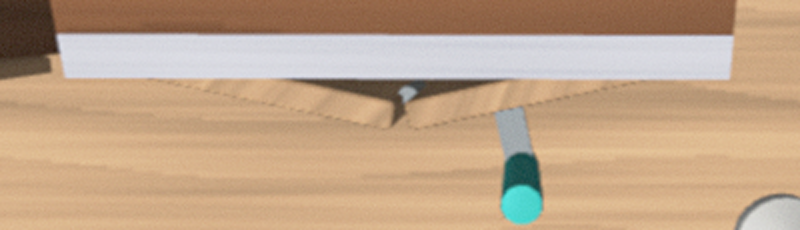

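The fold hinge pin is at crop (408,93) and the post top at (521,204). Panel 2's outer edge runs from (415,128) to (640,80), and panel 1's from (388,128) to (155,80).

```bash
python3 - <<'E'
from h import *
import pickle
d=pickle.load(open("d2.pkl","rb"));c=d["wrist"]
g=lambda u,z=.216:plane(c,np.array(u)/2+[0,100]-.25,z)[:2]
a,b=g((415,128)),g((640,80));print("panel2",a.round(4),b.round(4),np.arctan2((b-a)[0],-(b-a)[1]))
a,b=g((388,128)),g((155,80));print("panel1",a.round(4),b.round(4),np.arctan2((b-a)[0],(b-a)[1]))
F=g((408,93));h=g((521,204),.225);print("F",F.round(4),"post",h.round(4),"F-h",(F-h).round(4))
for q in(.2,.22,.24,.26,.28):
    R=np.array([[np.cos(q),-np.sin(q)],[np.sin(q),np.cos(q)]])
    print(q,"F-h model",(R@[.05,.04]).round(4),"pivot",(h-Hq(q)).round(4))
E
```

```text
panel2 [ 0.6083 -0.208 ] [ 0.6279 -0.2987] 0.21306317228603439
panel1 [ 0.6083 -0.197 ] [ 0.6276 -0.1051] 0.20686301672836419
F [ 0.6226 -0.2058] post [ 0.5788 -0.2513] F-h [0.0438 0.0455]
0.2 F-h model [0.0411 0.0491] pivot [ 0.6427 -0.0894]
0.22 F-h model [0.0401 0.0499] pivot [ 0.6439 -0.0891]
0.24 F-h model [0.0391 0.0507] pivot [ 0.6452 -0.0888]
0.26 F-h model [0.038  0.0515] pivot [ 0.6464 -0.0886]
0.28 F-h model [0.037  0.0523] pivot [ 0.6475 -0.0885]
```

Call:
step_arm([
  {"dp": [0, 1, 35], "jaw": 46, "delta_rot": [0, 0, 0]},
  {"dp": [0, 0, 35], "jaw": 46, "delta_rot": [0, 0, 0]},
  {"dp": [0, 0, 34], "jaw": 46, "delta_rot": [0, 0, 0]},
  {"dp": [0, 0, 0], "jaw": 46, "delta_rot": [0, 0, 0]},
  {"dp": [0, 0, 0], "jaw": 12, "delta_rot": [0, 0, 0]},
  {"dp": [0, 0, 0], "jaw": 12, "delta_rot": [0, 0, 0]},
  {"dp": [0, 0, 0], "jaw": 12, "delta_rot": [0, 0, 0]},
  {"dp": [0, 0, 0], "jaw": 12, "delta_rot": [0, 0, 0]},
], squeeze=15)

```text
time_s: 3.78
tcp_pos: [0.5788, -0.2511, 0.2021]
tcp_rot: [1.0, 0.0, 0.001, 0.0]
force: [0.6, 1.1, 4.3]
gripper_width: 0.191
grip_force: 15.0
```

```bash
python3 - <<'E'
from h import *
qs=np.linspace(.21,1.47,25);H=np.array([Hq(q) for q in qs])*1000
D=np.diff(H,axis=0)
for q,x,h in zip(qs[1:],D,H[1:]):print(round(q,3),"tool dp",x[0].round(1),(-x[1]).round(1),"world",(h+[643,-89.3]).round(1))
E
```

```text
0.262 tool dp -3.2 0.6 world [ 575.3 -252. ]
0.315 tool dp -3.0 0.2 world [ 572.2 -252.2]
0.368 tool dp -2.8 -0.2 world [ 569.4 -251.9]
0.42 tool dp -2.6 -0.7 world [ 566.8 -251.2]
0.473 tool dp -2.4 -1.1 world [ 564.3 -250.1]
0.525 tool dp -2.2 -1.6 world [ 562.1 -248.5]
0.578 tool dp -2.0 -2.0 world [ 560.2 -246.5]
0.63 tool dp -1.8 -2.5 world [ 558.4 -244. ]
0.682 tool dp -1.5 -2.9 world [ 556.9 -241.1]
0.735 tool dp -1.3 -3.3 world [ 555.6 -237.8]
0.788 tool dp -1.0 -3.7 world [ 554.6 -234.1]
0.84 tool dp -0.8 -4.1 world [ 553.8 -230. ]
0.892 tool dp -0.6 -4.5 world [ 553.2 -225.5]
0.945 tool dp -0.3 -4.9 world [ 552.9 -220.6]
0.997 tool dp -0.1 -5.2 world [ 552.9 -215.4]
1.05 tool dp 0.2 -5.6 world [ 553.1 -209.8]
1.102 tool dp 0.4 -5.9 world [ 553.5 -203.9]
1.155 tool dp 0.7 -6.2 world [ 554.2 -197.6]
1.208 tool dp 0.9 -6.5 world [ 555.1 -191.1]
1.26 tool dp 1.2 -6.8 world [ 556.3 -184.3]
1.312 tool dp 1.4 -7.1 world [ 557.7 -177.2]
1.365 tool dp 1.6 -7.3 world [ 559.4 -169.9]
1.418 tool dp 1.9 -7.5 world [ 561.2 -162.4]
1.47 tool dp 2.1 -7.7 world [ 563.3 -154.6]
```

The jaws stopped at 18 mm, so the post is held. Next is the pull along the arc.

Call:
step_arm([
  {"dp": [-3.2, 0.6, 0], "jaw": 12, "delta_rot": [0, 0, 0]},
  {"dp": [-3, 0.2, 0], "jaw": 12, "delta_rot": [0, 0, 0]},
  {"dp": [-2.8, -0.2, 0], "jaw": 12, "delta_rot": [0, 0, 0]},
  {"dp": [-2.6, -0.7, 0], "jaw": 12, "delta_rot": [0, 0, 0]},
  {"dp": [-2.4, -1.1, 0], "jaw": 12, "delta_rot": [0, 0, 0]},
  {"dp": [-2.2, -1.6, 0], "jaw": 12, "delta_rot": [0, 0, 0]},
  {"dp": [-2, -2, 0], "jaw": 12, "delta_rot": [0, 0, 0]},
  {"dp": [-1.8, -2.5, 0], "jaw": 12, "delta_rot": [0, 0, 0]},
])

```text
time_s: 4.78
tcp_pos: [0.5594, -0.2466, 0.2022]
tcp_rot: [1.0, 0.0, 0.002, 0.003]
force: [4.8, -4.2, 4.3]
gripper_width: 0.188
grip_force: 15.0
```

Call:
step_arm([
  {"dp": [-1.5, -2.9, 0], "jaw": 12, "delta_rot": [0, 0, 0]},
  {"dp": [-1.3, -3.3, 0], "jaw": 12, "delta_rot": [0, 0, 0]},
  {"dp": [-1, -3.7, 0], "jaw": 12, "delta_rot": [0, 0, 0]},
  {"dp": [-0.8, -4.1, 0], "jaw": 12, "delta_rot": [0, 0, 0]},
  {"dp": [-0.6, -4.5, 0], "jaw": 12, "delta_rot": [0, 0, 0]},
  {"dp": [-0.3, -4.9, 0], "jaw": 12, "delta_rot": [0, 0, 0]},
  {"dp": [-0.1, -5.2, 0], "jaw": 12, "delta_rot": [0, 0, 0]},
  {"dp": [0.2, -5.6, 0], "jaw": 12, "delta_rot": [0, 0, 0]},
])

```text
time_s: 5.78
tcp_pos: [0.5551, -0.2118, 0.2022]
tcp_rot: [1.0, 0.0, 0.004, 0.003]
force: [6.7, -3.2, 2.5]
gripper_width: 0.19
grip_force: 15.0
```

Call:
step_arm([
  {"dp": [0.7, -5.9, 0], "jaw": 12, "delta_rot": [0, 0, 0]},
  {"dp": [0.9, -6.2, 0], "jaw": 12, "delta_rot": [0, 0, 0]},
  {"dp": [1, -6.5, 0], "jaw": 12, "delta_rot": [0, 0, 0]},
  {"dp": [1.2, -6.8, 0], "jaw": 12, "delta_rot": [0, 0, 0]},
  {"dp": [1.4, -7.1, 0], "jaw": 12, "delta_rot": [0, 0, 0]},
  {"dp": [1.6, -7.3, 0], "jaw": 12, "delta_rot": [0, 0, 0]},
  {"dp": [1.9, -7.5, 0], "jaw": 12, "delta_rot": [0, 0, 0]},
  {"dp": [0, 0, 0], "jaw": 12, "delta_rot": [0, 0, 0]},
])

```text
time_s: 6.78
tcp_pos: [0.564, -0.1637, 0.2022]
tcp_rot: [1.0, 0.0, 0.004, 0.002]
force: [7.7, -1.4, 2.7]
gripper_width: 0.189
grip_force: 15.0
```

Call:
step_arm([
  {"dp": [0.8, -3, 0], "jaw": 12, "delta_rot": [0, 0, 0]},
  {"dp": [0.8, -3, 0], "jaw": 12, "delta_rot": [0, 0, 0]},
  {"dp": [0, 0, 0], "jaw": 12, "delta_rot": [0, 0, 0]},
])

```text
time_s: 7.15
tcp_pos: [0.5656, -0.1584, 0.2022]
tcp_rot: [1.0, 0.0, 0.004, 0.002]
force: [6.8, -2.3, 2.9]
gripper_width: 0.189
grip_force: 15.0
```

Call:
step_arm([
  {"dp": [0.5, -2, 0], "jaw": 12, "delta_rot": [0, 0, 0]},
  {"dp": [0, 0, 0], "jaw": 12, "delta_rot": [0, 0, 0]},
])

```text
time_s: 7.4
tcp_pos: [0.566, -0.1571, 0.2023]
tcp_rot: [1.0, 0.0, 0.004, 0.003]
force: [6.6, -4.6, 1.8]
gripper_width: 0.19
grip_force: 15.0
```

Call:
step_arm([
  {"dp": [0.5, -2, 0], "jaw": 12, "delta_rot": [0, 0, 0]},
  {"dp": [0, 0, 0], "jaw": 12, "delta_rot": [0, 0, 0]},
])

```text
time_s: 7.65
tcp_pos: [0.5661, -0.1571, 0.2022]
tcp_rot: [1.0, -0.0, 0.003, 0.005]
force: [5.6, -8.9, 2.0]
gripper_width: 0.19
grip_force: 15.0
```

Call:
step_arm([
  {"dp": [1, -2, 0], "jaw": 12, "delta_rot": [0, 0, 0]},
  {"dp": [0, 0, 0], "jaw": 12, "delta_rot": [0, 0, 0]},
])

```text
time_s: 7.9
tcp_pos: [0.5662, -0.1569, 0.2022]
tcp_rot: [1.0, -0.0, 0.002, 0.006]
force: [3.0, -12.6, 3.4]
gripper_width: 0.192
grip_force: 15.0
```

Call:
step_arm([
  {"dp": [1, -2, 0], "jaw": 12, "delta_rot": [0, 0, 0]},
  {"dp": [0, 0, 0], "jaw": 12, "delta_rot": [0, 0, 0]},
])

```text
time_s: 8.15
tcp_pos: [0.5663, -0.1568, 0.2022]
tcp_rot: [1.0, -0.001, 0.001, 0.008]
force: [0.7, -17.3, 2.1]
gripper_width: 0.19
grip_force: 15.0
```

It is at its stop: the position holds while the force rises. I'll relax, open and lift.

Call:
step_arm([
  {"dp": [0, 5, 0], "jaw": 12, "delta_rot": [0, 0, 0]},
  {"dp": [0, 0, 0], "jaw": 12, "delta_rot": [0, 0, 0]},
  {"dp": [0, 0, 0], "jaw": 40, "delta_rot": [0, 0, 0]},
  {"dp": [0, 0, 0], "jaw": 40, "delta_rot": [0, 0, 0]},
  {"dp": [0, 0, 0], "jaw": 40, "delta_rot": [0, 0, 0]},
])

```text
time_s: 8.78
tcp_pos: [0.5649, -0.1527, 0.1993]
tcp_rot: [1.0, 0.001, -0.001, -0.0]
force: [0.3, -0.3, -0.7]
gripper_width: 0.426
grip_force: 0.0
```

Call:
step_arm([
  {"dp": [0, 0, -20], "jaw": 40, "delta_rot": [0, 0, 0]},
  {"dp": [0, 0, -30], "jaw": 40, "delta_rot": [0, 0, 0]},
  {"dp": [0, 0, -35], "jaw": 40, "delta_rot": [0, 0, 0]},
  {"dp": [0, 0, -35], "jaw": 40, "delta_rot": [0, 0, 0]},
  {"dp": [-40, 0, 0], "jaw": 40, "delta_rot": [0, 0, 0]},
  {"dp": [-40, 0, 0], "jaw": 40, "delta_rot": [0, 0, 0]},
  {"dp": [0, 0, 0], "jaw": 40, "delta_rot": [0, 0, 0]},
])

```text
time_s: 9.65
tcp_pos: [0.4838, -0.1527, 0.32]
tcp_rot: [1.0, 0.0, -0.001, -0.0]
force: [0.5, -1.1, -0.1]
gripper_width: 0.427
grip_force: 0.0
```

```bash
python3 - <<'E'
from h import *
from station import *
d={n:capture(n) for n in("scene","side","wrist")}
for n in d:print(n,turq(d[n])[2])
i=np.vstack([np.hstack([cv2.resize(d[n]["frame"],(400,300)) for n in("wrist","side")]),np.hstack([cv2.resize(d["scene"]["frame"],(400,300)),cv2.resize(d["side"]["frame"][90:240,190:390],(400,300))])])
cv2.imwrite("pics/e.png",i[:,:,::-1])
E
```

```text
scene [(1, np.int32(203), np.int32(161), np.int32(6), np.int32(15), np.int32(52), array([205.8, 167.2])), (2, np.int32(434), np.int32(333), np.int32(35), np.int32(37), np.int32(815), array([451.2, 349.4]))]
side [(1, np.int32(287), np.int32(151), np.int32(6), np.int32(10), np.int32(37), array([289.6, 155.7])), (2, np.int32(0), np.int32(305), np.int32(49), np.int32(59), np.int32(2102), array([ 23.1, 334.6]))]
wrist [(1, np.int32(254), np.int32(94), np.int32(21), np.int32(22), np.int32(353), array([264.2, 104.8]))]
```

View pics/e.png

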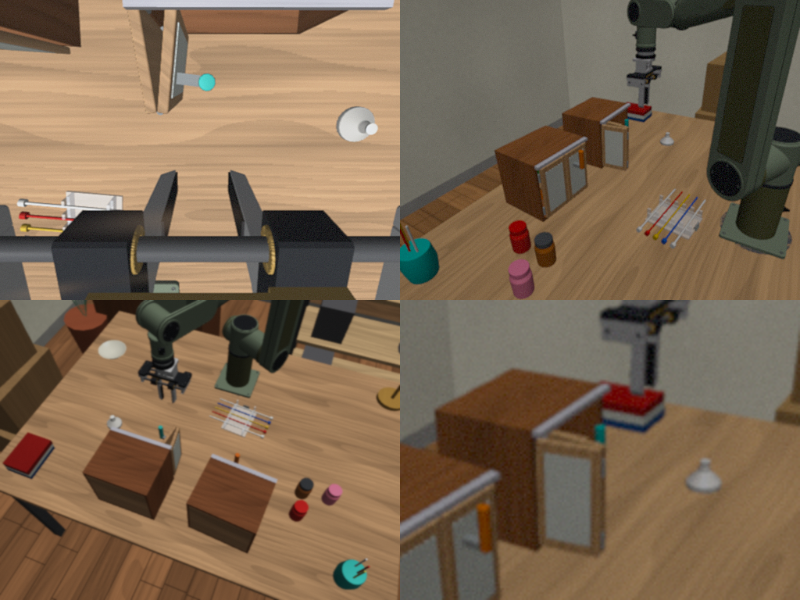

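The final views show both panels folded flat together, square to the cupboard front (wrist part, about (165,60)). The post is free at (207,82). The amber door is shut and the jar is unmoved at (545,248) in the side part.

```bash
python3 -c "
from station import *
print(hand_in())"
```

```text
the job is handed in; nothing more can be done
None
```

The turquoise-handled door is folded back against its stop and released, with the amber door still shut and the jar undisturbed; the job was handed in at about 10 s.

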